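# Screw the filler cap back on the planer gearbox

### The job

Screw the loose oil filler cap back onto the neck of the gearbox. Set it upright in the mouth of the neck and turn it gently backward until the thread start drops, then drive it forward without cross-threading until it is snug and its flange sits fully home on the rim; do not force it at any point, let go, and leave the other things on the bench alone.

Things in the scene. Friction and masses are not known exactly. Their poses are not given: they have to be found in the camera images.
- cap: Loose upright aluminium filler cap, 0.16 kg, 55 mm tall. Spigot 36 mm in diameter, 22 mm long; above it a flange disc 70 mm in diameter, 6 mm thick; on top an upright grip bar 56 long (along cap x), 12 thick (y), 27 mm tall. Origin: centre of the spigot's underside, z up. At the start it stands on the bench on its spigot.
- cap_pins (a point): Point on the cap's axis 3 mm above its origin, level with the middle of three round cross pins, 6 mm thick, that stick out of the spigot's foot at 0, 120 and 240 deg from cap x to 25.5 mm from the axis. Axes of the cap.
- cap_flange (a point): Centre of the underside of the cap's flange, 22 mm above the cap's origin; axes of the cap. Set in the neck at any angle, the pins mostly rest on three sloping thread ledges (few settings land in the gap, or on the stops at 20 mm), flange 8 to 16 mm above the rim. Turned forward (clockwise from above) there, they run down onto solid stops and jam.
- cap_grip (a point): Point on the cap's axis in the grip bar, 45 mm above the cap's origin, 17 mm above the flange's top, 10 mm below the bar's top; axes of the cap. Snug is 0.3 to 0.6 N m of turning moment; 2 to 6 N of downward pressure is plenty. The contact force of the cap on the gearbox must stay under 60 N.
- gearbox: Fixed green cast gearbox, foot 180 x 150 mm, body 150 x 130 mm, its top at 88 mm; an upright steel filler neck (64 mm outside diameter, 54 mm bore) stands in the middle of the top, its rim at 124 mm. Origin: centre of the underside, z up.
- neck_rim (a point): Centre of the neck's rim (mouth), z up; axes of the gearbox. Turned backward (counter-clockwise from above) on the ledges, the cap climbs 5.2 mm per rad for at most 100 deg, then reaches the thread start: a gap where, free to sink or lightly pressed, it falls 11 mm, to 4 mm flange height. The gap is 11 deg of turning, then a stop.
- neck_bore (a point): Point on the neck's axis 12 mm below the rim; axes of the gearbox. In the bore: a coarse right-hand three-start thread, alike every 120 deg, at an angle no listed pose tells. From the gap, 65 to 85 deg forward lowers the cap 4 mm (let it sink; 2 mm vertical play at first) until the flange is drawn onto the rim and turning gets hard.
- oil_can: Bystander: closed round steel can, 66 mm in diameter, 130 mm tall. Origin: centre of its underside.
- spanner: Bystander: flat spanner 180 mm long, lying along its x. Origin: centre of its underside.
- push_block: Bystander: wooden push block, 150 x 70 x 25 mm with a 90 x 25 mm grip on top, 60 mm tall in all. Origin: centre of its underside.
Mind the look-alikes: they are no part of the job. Several things look just like the cap: the one meant starts farthest from the robot's base.

How it is judged:
By the outcome, as a careful person would: the job done as asked, in the order asked, and still so for the second after the job is handed in, with the robot touching nothing.
It also fails if it takes over 64 s, if anything falls off the work surface, if the arm or the gripper's body presses on something with over 40 N, if the wrist force passes 120 N, or if a joint passes its speed limit or range.

### The arm

A 6-joint arm with a two-finger parallel gripper is mounted at the origin on the work surface. World frame = base frame: x ahead of the robot, y to its left, z up, the work surface at z = 0. Lengths are in mm, angles in rad, forces in N, time in s.
With the tool pointing down it reaches from about 350 to 875 mm from the base axis. Payload 4.2 kg.
Tool frame: the origin (TCP) lies midway between the tips of the shut fingers; the grasp point (between the pads) lies 19 mm behind it; z points along the fingers, y is the line along which they close (so a half turn about z gives the same grasp; the last joint's range is limited). The gripper opens to 85 mm and grips with 20 to 120 N. Pads are 22 mm wide; open, the fingers measure 114 mm over their backs; the gripper's body (76 mm by 85 mm) begins 54 mm behind the grasp point. The pads swing forward as they close: fully open they stand 13 mm farther back than shut.
Start: joints at [-0.873, 0.385, 0.008, 0, -1.194, -0.259], TCP at [265.545, -565.76, 231.312] pointing down, gripper open.
Joint ranges: [-3.14, 3.14], [-1.21, 2.06], [-1.07, 1.41], [-3.16, 2.05], [-2.99, -0.16], [-3.1, 3.1]. Speed limits (rad/s): [2.79, 2.79, 3.14, 3.14, 3.14, 3.14].

### API

Orientations are given as a unit quaternion [x, y, z, w].
In Python, from bench import arm gives the robot as it stands. The module is installed in compiled form; this text tells all that it offers.
- The arm moves only by the shell command python3 -m handwheel 'ROWS' [OPENING]. ROWS is JSON, a list of rows, each an object of numbers: "x", "y", "z": the shift along the world's x, y, z each as a share of 20 cm, from -1 to 1; "ax", "ay", "az": the turn, a rotation vector about the world's x, y, z each as a share of 90 degrees, from -1 to 1. In form: [{"x": .., "y": .., "z": .., "ax": .., "ay": .., "az": ..}, ...]. A call has exactly 8 rows; each row shifts and turns the commanded pose from where the row before left it; what a row does not reach is not made up. A row lasts 1/10 s, in which the tool goes at most 50 mm and 8.59 degrees, less where a joint would pass 70% of its speed; a pose out of reach is approached as far as the arm can. A call with a number of a shift or a turn outside -1 to 1 is refused whole. A call with a gripper value outside its range is refused whole. OPENING is the opening, from -1 (shut) to 1 (fully open), set as the call begins (- or left out, the last holds). The fingers move at their own pace and stop on an object; the grip force is fixed at half the most. Time passes only in rows, so rows that do not move let the fingers close, or fill a call up. It gives the time, the measured TCP pose, the force, the opening and the grip force at its end, in the units of the state.
- arm.read_state(): the state, without advancing time (a new reading comes with each control period).
- arm.get_image(name): name is "scene" or "top" or "wrist"; returns the picture (384x512x3 uint8, red, green, blue); there is no depth.
- arm.camera_params(name): a dict with "K" (3x3 intrinsics, pixels), "position" and "orientation" of the camera in the world. Camera axes: x right, y down, z forward; pixel columns grow to the right and rows downward; lengths in mm; the calibration is good to about 2 mm. A picture is of the moment at which its call begins: read the wrist's pose just before it. camera_params takes no time and is no camera call; for the wrist camera it gives the pose at the moment of the call.
- arm.job_done(): hands the job in; it is judged then, once.
The state is a dict: "clock": time; "joints": joint angles; "joint_vel": joint speeds; "joint_efforts": joint torques, N m; "position": TCP position; "ee_rot": TCP orientation; "contact_force": force on the tool from outside, world axes, zero at the start; "wrist_torque": the same for the moment, N m; "gripper_width": finger opening in mm; "grasp_force": force on a finger pad.
Only numpy, scipy, OpenCV 4.12 (cv2) and the standard library are available. Lean on these libraries where they do the work, as an engineer would, in place of code of your own. Each camera call takes 0.05 s, during which the arm holds its last target. There are 200 camera calls.

## Working session

There is one attempt and no reset: what is moved stays moved. The work goes in short steps, Python scripts to look and compute and a shell command to move; the robot and the scene stay as the last step left them, time stands still between calls to the robot, and variables do not carry over. Pictures are saved under pics/ and viewed, at most 10 in all, crops included, and the job is handed in when it is done.

```bash
mkdir -p pics
cat > h.py <<'E'
import numpy as np, cv2, json
from bench import arm
from scipy.spatial.transform import Rotation as R
def ray(cp,u,v,z):
    K=np.array(cp["K"]);d=R.from_quat(cp["orientation"]).as_matrix()@np.linalg.solve(K,[u,v,1]);p=np.array(cp["position"])
    return p+d*(z-p[2])/d[2]
def proj(cp,P):
    K=np.array(cp["K"]);c=R.from_quat(cp["orientation"]).as_matrix().T@(np.array(P)-np.array(cp["position"]))
    q=K@c;return q[:2]/q[2]
def save(im,n): cv2.imwrite("pics/"+n,cv2.cvtColor(im,cv2.COLOR_RGB2BGR))
E
python3 - <<'E'
from h import *
s=arm.read_state();print({k:np.round(v,3).tolist() for k,v in s.items()})
for n in("scene","top"):
    print(n,arm.camera_params(n));save(arm.get_image(n),n+"0.png")
E
```

```text
{'clock': 0.0, 'joints': [-0.873, 0.386, 0.007, -0.001, -1.194, -0.259], 'joint_vel': [-0.001, 0.001, -0.001, 0.0, -0.001, 0.001], 'joint_efforts': [0.001, -39.229, 18.84, 4.186, -0.005, -0.0], 'position': [265.287, -565.246, 230.197], 'ee_rot': [-0.218, 0.976, 0.001, -0.0], 'contact_force': [-1.519, 0.126, 0.184], 'wrist_torque': [-0.015, 0.005, 0.022], 'grasp_force': 0.0, 'gripper_width': 85.324}
scene {'K': array([[407.25074651,   0.        , 258.6439754 ],
       [  0.        , 407.25074651, 192.37278665],
       [  0.        ,   0.        ,   1.        ]]), 'position': array([1264.44442797, -636.89400519,  964.86632552]), 'orientation': array([ 0.84014182,  0.36491792, -0.15969469, -0.36809542])}
top {'K': array([[459.76094431,   0.        , 250.61203154],
       [  0.        , 459.76094431, 184.29293873],
       [  0.        ,   0.        ,   1.        ]]), 'position': array([ 440.3022146 ,  -21.8952177 , 1420.04150401]), 'orientation': array([ 0.71541528, -0.69702277,  0.03449088, -0.03392077])}
```

View pics/top0.png

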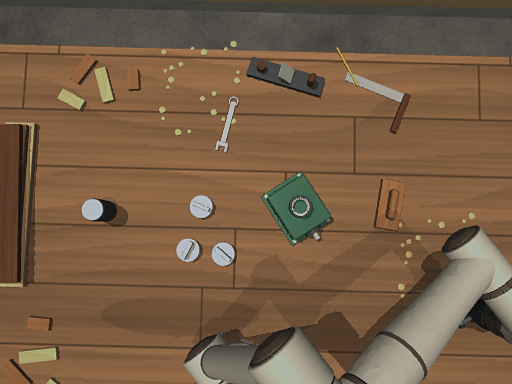

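View pics/scene0.png

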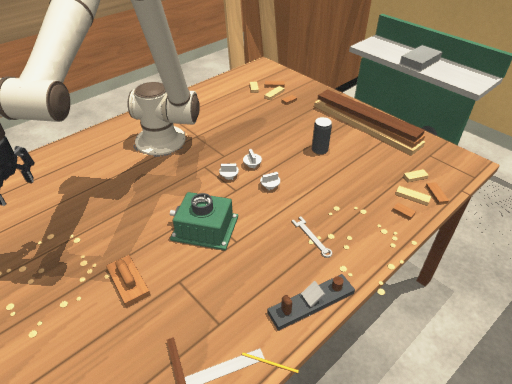

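The top view shows three caps at (201,207), (188,250) and (223,254), with the gearbox neck at about (301,206). The push block is at (390,204), the can at (95,210) and the spanner at (228,125). Next I'll work out positions.

Run:
```python
from h import *
cp=arm.camera_params("top")
for n,u,v,z in [("a",201,207,30),("b",188,250,30),("c",223,254,30),("neck",301,206,124)]:
    p=ray(cp,u,v,z);print(n,p.round(1),np.hypot(*p[:2]))
im=cv2.imread("pics/top0.png")
c=cv2.resize(im[180:280,165:345],None,fx=4.4,fy=4.4,interpolation=cv2.INTER_CUBIC);cv2.imwrite("pics/topc.png",c)
```

```text
a [502.4 126.8  30. ] 518.1800068355584
b [372.7 161.1  30. ] 406.01722534140464
c [363.5  55.9  30. ] 367.82265360448423
neck [ 508.4 -164.9  124. ] 534.461154112659
```

View pics/topc.png

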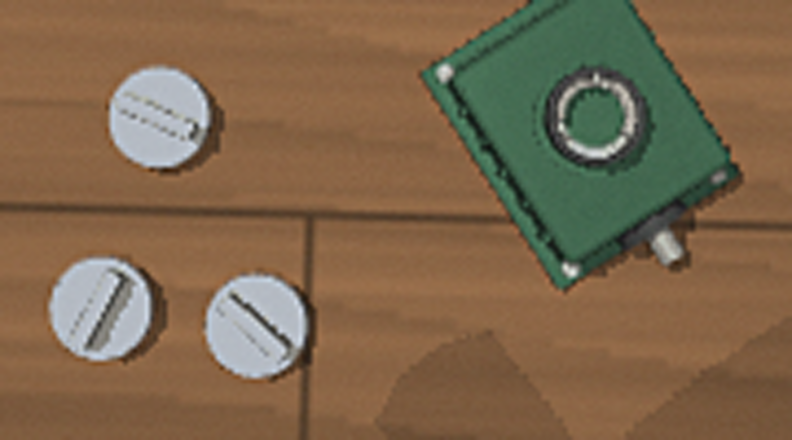

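```bash
python3 - <<'E'
from h import *
cp=arm.camera_params("top")
f=lambda x,y:(165+x/4.4-.5+.114,180+y/4.4-.5+.114)
print(ray(cp,*f(160,118),28),ray(cp,*f(596,117),124))
a=ray(cp,*f(120,103),55);b=ray(cp,*f(197,130),55);d=a-b;print(np.degrees(np.arctan2(d[1],d[0])))
E
python3 -m handwheel '[{"x":0.08,"y":0.22,"az":0.0625},{"x":0.08,"y":0.22,"az":0.0625},{"x":0.08,"y":0.22,"az":0.0625},{"x":0.08,"y":0.22,"az":0.0625},{"x":0.08,"y":0.22,"az":0.0625},{"x":0.08,"y":0.22,"az":0.0625},{"x":0.08,"y":0.22,"az":0.0625},{"x":0.08,"y":0.22,"az":0.0625}]' 1
python3 -m handwheel '[{"x":0.066,"y":0.21},{"x":0.066,"y":0.21},{"x":0.066,"y":0.21},{"x":0.066,"y":0.21},{"x":0.066,"y":0.21},{"x":0.066,"y":0.21},{"x":0.066,"y":0.21},{"x":0.066,"y":0.21}]'
python3 - <<'E'
from h import *
s=arm.read_state();print({k:np.round(v,3).tolist() for k,v in s.items()})
print(R.from_quat(s["ee_rot"]).as_matrix().round(3))
print(arm.camera_params("wrist"))
save(arm.get_image("wrist"),"w1.png")
E
```

```text
[504.21957583 127.19207124  28.        ] [ 507.72640143 -162.32500183  124.        ]
72.22837627873027
{'clock': 0.1, 'joints': [-0.873, 0.386, 0.007, -0.0, -1.194, -0.259], 'joint_vel': [0.0, -0.002, 0.003, 0.002, 0.0, 0.001], 'joint_efforts': [-0.001, -39.332, 18.893, 4.198, -0.003, 0.0], 'position': [265.323, -565.312, 230.308], 'ee_rot': [-0.218, 0.976, 0.001, -0.0], 'contact_force': [-0.422, 0.132, -0.248], 'wrist_torque': [-0.002, -0.019, 0.017], 'grasp_force': 0.0, 'gripper_width': 85.549}
[[-0.905 -0.425 -0.001]
 [-0.425  0.905  0.002]
 [ 0.     0.002 -1.   ]]
{'K': array([[265.64207752,   0.        , 253.31413523],
       [  0.        , 265.64207752, 192.65695016],
       [  0.        ,   0.        ,   1.        ]]), 'position': array([ 199.78785365, -595.8919627 ,  373.87245141]), 'orientation': array([0.53055891, 0.83525796, 0.12226867, 0.07682291])}invalid input at $[0]: expected keys x, y, z, ax, ay, az
invalid input at $[0]: expected keys x, y, z, ax, ay, az
```

View pics/w1.png

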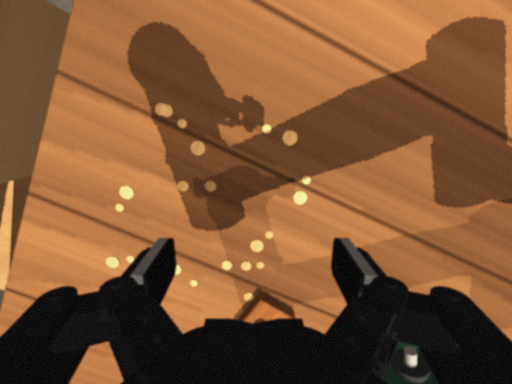

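The arm has not moved: every row needs all six keys. The picture shows only bare bench and shadow.

```bash
python3 -m handwheel '[{"x":0.08,"y":0.22,"z":0,"ax":0,"ay":0,"az":0.065},{"x":0.08,"y":0.22,"z":0,"ax":0,"ay":0,"az":0.065},{"x":0.08,"y":0.22,"z":0,"ax":0,"ay":0,"az":0.065},{"x":0.08,"y":0.22,"z":0,"ax":0,"ay":0,"az":0.065},{"x":0.08,"y":0.22,"z":0,"ax":0,"ay":0,"az":0.065},{"x":0.08,"y":0.22,"z":0,"ax":0,"ay":0,"az":0.065},{"x":0.08,"y":0.22,"z":0,"ax":0,"ay":0,"az":0.065},{"x":0.08,"y":0.22,"z":0,"ax":0,"ay":0,"az":0.065}]' 1
python3 -m handwheel '[{"x":0.066,"y":0.21,"z":0,"ax":0,"ay":0,"az":0},{"x":0.066,"y":0.21,"z":0,"ax":0,"ay":0,"az":0},{"x":0.066,"y":0.21,"z":0,"ax":0,"ay":0,"az":0},{"x":0.066,"y":0.21,"z":0,"ax":0,"ay":0,"az":0},{"x":0.066,"y":0.21,"z":0,"ax":0,"ay":0,"az":0},{"x":0.066,"y":0.21,"z":0,"ax":0,"ay":0,"az":0},{"x":0.066,"y":0.21,"z":0,"ax":0,"ay":0,"az":0},{"x":0.066,"y":0.21,"z":0,"ax":0,"ay":0,"az":0}]'
python3 - <<'E'
from h import *
s=arm.read_state();print({k:np.round(v,3).tolist() for k,v in s.items()})
print(R.from_quat(s["ee_rot"]).as_matrix().round(3))
cp=arm.camera_params("wrist");print(cp, proj(cp,[504.2,127.2,28]))
save(arm.get_image("wrist"),"w2.png")
E
```

```text
clock: 0.95
position: [393.6, -211.9, 231.4]
ee_rot: [-0.589, 0.808, -0.0, 0.0]
contact_force: [1.8, 0.4, 0.1]
gripper_width: 85.1
grasp_force: 0.0
clock: 1.75
position: [499.1, 124.1, 231.3]
ee_rot: [-0.588, 0.809, 0.0, -0.0]
contact_force: [1.1, 0.1, -0.1]
gripper_width: 85.3
grasp_force: 0.0
{'clock': 1.75, 'joints': [0.56, 0.196, -0.259, -0.0, -1.115, -0.874], 'joint_vel': [0.614, 0.383, 0.482, 0.003, -0.098, -0.614], 'joint_efforts': [-1.493, -30.759, 16.934, 3.869, 0.015, 0.387], 'position': [499.145, 124.084, 231.255], 'ee_rot': [-0.588, 0.809, 0.0, -0.0], 'contact_force': [1.135, 0.107, -0.133], 'wrist_torque': [-0.049, -0.124, 0.012], 'grasp_force': 0.0, 'gripper_width': 85.29}
[[-0.31  -0.951 -0.   ]
 [-0.951  0.31  -0.   ]
 [ 0.     0.    -1.   ]]
{'K': array([[265.64207752,   0.        , 253.31413523],
       [  0.        , 265.64207752, 192.65695016],
       [  0.        ,   0.        ,   1.        ]]), 'position': array([476.75194466,  55.53362848, 374.78276114]), 'orientation': array([0.15478099, 0.97737987, 0.14230092, 0.02284485])} [250.50573543 173.56568721]
```

View pics/w2.png

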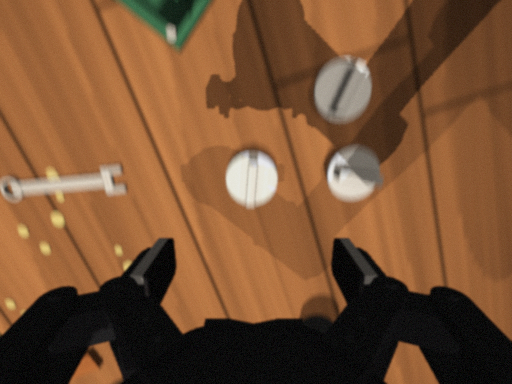

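The cap is at about (251,178) in the wrist view, with the bar nearly vertical in the image, so it lines up with the pads. I'll descend and measure again.

```bash
python3 -m handwheel '[{"x":0.025,"y":0.015,"z":-0.1,"ax":0,"ay":0,"az":0},{"x":0,"y":0,"z":-0.15,"ax":0,"ay":0,"az":0},{"x":0,"y":0,"z":-0.15,"ax":0,"ay":0,"az":0},{"x":0,"y":0,"z":-0.1,"ax":0,"ay":0,"az":0},{"x":0,"y":0,"z":0,"ax":0,"ay":0,"az":0},{"x":0,"y":0,"z":0,"ax":0,"ay":0,"az":0},{"x":0,"y":0,"z":0,"ax":0,"ay":0,"az":0},{"x":0,"y":0,"z":0,"ax":0,"ay":0,"az":0}]' 1
python3 - <<'E'
from h import *
s=arm.read_state();print({k:np.round(s[k],3).tolist() for k in("position","joints")})
cp=arm.camera_params("wrist");im=arm.get_image("wrist");save(im,"w3.png")
print(proj(cp,[504.2,127.2,28]))
E
cat > /dev/null
```

```text
clock: 2.6
position: [504.9, 125.6, 132.7]
ee_rot: [-0.587, 0.809, -0.0, 0.001]
contact_force: [0.2, 0.1, 0.8]
gripper_width: 85.6
grasp_force: 0.0
{'position': [504.916, 125.594, 132.725], 'joints': [0.556, 0.305, -0.387, 0.0, -0.876, -0.871]}
[254.80444664 191.93427735]
```

View pics/w3.png

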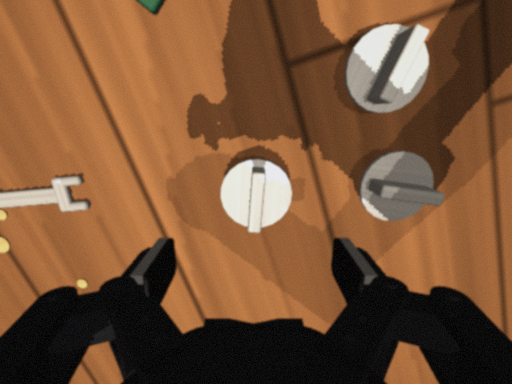

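The cap's flange is centred at (256,194), with the bar top running from (258,175) to (255,231).

Run:
```python
from h import *
cp=arm.camera_params("wrist")
c=ray(cp,256,194,28);a=ray(cp,258.5,174,55);b=ray(cp,255,231.5,55);d=b-a
print(c,a,b,(a+b)/2,np.hypot(*d[:2]),np.degrees(np.arctan2(d[1],d[0])))
```

```text
[503.53098708 129.43282679  28.        ] [493.71221128 105.25808229  55.        ] [512.97091175 155.13753087  55.        ] [503.34156152 130.19780658  55.        ] 53.46827970179822 68.88817999478378
```

```bash
python3 -m handwheel '[{"x":-0.006,"y":0.0175,"z":-0.1,"ax":0,"ay":0,"az":-0.02},{"x":0,"y":0,"z":-0.15,"ax":0,"ay":0,"az":0},{"x":0,"y":0,"z":-0.15,"ax":0,"ay":0,"az":0},{"x":0,"y":0,"z":-0.06,"ax":0,"ay":0,"az":0},{"x":0,"y":0,"z":-0.02,"ax":0,"ay":0,"az":0},{"x":0,"y":0,"z":-0.015,"ax":0,"ay":0,"az":0},{"x":0,"y":0,"z":0,"ax":0,"ay":0,"az":0},{"x":0,"y":0,"z":0,"ax":0,"ay":0,"az":0}]' 1
python3 -m handwheel '[{"x":0,"y":0,"z":0,"ax":0,"ay":0,"az":0},{"x":0,"y":0,"z":0,"ax":0,"ay":0,"az":0},{"x":0,"y":0,"z":0,"ax":0,"ay":0,"az":0},{"x":0,"y":0,"z":0,"ax":0,"ay":0,"az":0},{"x":0,"y":0,"z":0,"ax":0,"ay":0,"az":0},{"x":0,"y":0,"z":0,"ax":0,"ay":0,"az":0},{"x":0,"y":0,"z":0,"ax":0,"ay":0,"az":0},{"x":0,"y":0,"z":0,"ax":0,"ay":0,"az":0}]' -1
python3 - <<'E'
from h import *
s=arm.read_state();print({k:np.round(s[k],3).tolist() for k in("position","joints","wrist_torque")})
E
```

```text
clock: 3.45
position: [503.7, 129.2, 33.5]
ee_rot: [-0.575, 0.818, -0.0, 0.001]
contact_force: [0.5, 0.1, -0.1]
gripper_width: 85.1
grasp_force: 0.0
clock: 4.25
position: [503.1, 128.8, 32.4]
ee_rot: [-0.575, 0.818, -0.0, 0.0]
contact_force: [-0.2, -0.1, 0.9]
gripper_width: 10.9
grasp_force: 60.3
{'position': [503.102, 128.796, 32.401], 'joints': [0.563, 0.447, -0.49, 0.0, -0.633, -0.91], 'wrist_torque': [-0.034, -0.049, 0.021]}
```

```bash
python3 -m handwheel '[{"x":0,"y":0,"z":0.1,"ax":0,"ay":0,"az":0},{"x":0,"y":0,"z":0.2,"ax":0,"ay":0,"az":0},{"x":0,"y":0,"z":0.24,"ax":0,"ay":0,"az":0},{"x":0,"y":0,"z":0.2,"ax":0,"ay":0,"az":0},{"x":0.02,"y":-0.15,"z":0.1,"ax":0,"ay":0,"az":0},{"x":0,"y":-0.2,"z":0,"ax":0,"ay":0,"az":0},{"x":0,"y":-0.22,"z":0,"ax":0,"ay":0,"az":0},{"x":0,"y":-0.2,"z":0,"ax":0,"ay":0,"az":0}]' 
python3 -m handwheel '[{"x":0,"y":-0.2,"z":0,"ax":0,"ay":0,"az":0},{"x":0,"y":-0.12,"z":0,"ax":0,"ay":0,"az":0},{"x":0,"y":-0.06,"z":0,"ax":0,"ay":0,"az":0},{"x":0,"y":0,"z":0,"ax":0,"ay":0,"az":0},{"x":0,"y":0,"z":0,"ax":0,"ay":0,"az":0},{"x":0,"y":0,"z":0,"ax":0,"ay":0,"az":0},{"x":0,"y":0,"z":0,"ax":0,"ay":0,"az":0},{"x":0,"y":0,"z":0,"ax":0,"ay":0,"az":0}]'
python3 - <<'E'
from h import *
s=arm.read_state();print({k:np.round(s[k],3).tolist() for k in("position","joints","contact_force","wrist_torque")})
cp=arm.camera_params("wrist");im=arm.get_image("wrist");save(im,"w4.png")
print(cp["position"],cp["orientation"],proj(cp,[507.7,-162.3,124]))
p=s["position"];print(proj(cp,p-np.array([0,0,4.5])),proj(cp,p-np.array([0,0,-22])))
E
```

```text
clock: 5.05
position: [506.1, -26.7, 200.1]
ee_rot: [-0.575, 0.818, 0.0, -0.0]
contact_force: [-0.1, 0.0, -1.6]
gripper_width: 10.9
grasp_force: 60.2
clock: 5.85
position: [507.0, -100.5, 200.3]
ee_rot: [-0.575, 0.818, 0.0, 0.0]
contact_force: [-0.9, 1.0, -2.3]
gripper_width: 11.1
grasp_force: 60.2
{'position': [507.024, -100.528, 200.329], 'joints': [0.119, 0.228, -0.301, -0.0, -1.042, -0.464], 'contact_force': [-0.936, 0.953, -2.338], 'wrist_torque': [0.045, -0.02, 0.001]}
[ 482.52176729 -168.35055009  343.86387437] [0.16968346 0.97488801 0.14202022 0.02512274] [226.75013712 131.87238351]
[253.27888186 236.57376097] [253.23194143 259.37141553]
```

View pics/w4.png

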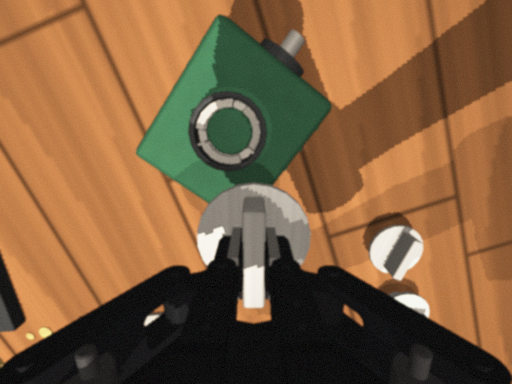

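The neck's dark ring is centred at about (228,131). The held cap's flange spans u 197 to 311 with its top edge at v=184. I'll quantify both offsets.

Run:
```python
from h import *
from scipy.optimize import least_squares
s=arm.read_state();p=np.array(s["position"]);cp=arm.camera_params("wrist")
im=cv2.imread("pics/w4.png").astype(int)
t=np.linspace(0,2*np.pi,73)
# neck: boundary green -> nongreen scanning outward & inward
g=(im[:,:,1]-im[:,:,2]>25)
c0=np.array([228,131.]);pts=[]
inn=[]
for a in t[:-1]:
    d=np.array([np.cos(a),np.sin(a)])
    pr=[g[tuple(np.round((c0+d*r)[::-1]).astype(int))] for r in np.arange(10,60,.25)]
    i=next((k for k,x in enumerate(pr) if not x),None)
    inn.append(c0+d*(10+i*.25))
    j=next((k for k in range(80,len(pr)) if all(pr[k:k+4])),None)
    if j and 10+j*.25<45: pts.append(c0+d*(10+j*.25))
pts=np.array(pts,np.float32);inn=np.array(inn,np.float32)
def fit(pts,z,r,x0):
    f=lambda q:[np.hypot(*(ray(cp,u,v,z)[:2]-q[:2]))-q[2] for u,v in pts]
    o=least_squares(f,[*x0,r],loss="soft_l1");return o.x.round(2),np.abs(o.fun).mean().round(2)
print("outer",fit(pts,124,32,[508,-162]),len(pts));
# flange top edge
gray=im.min(2);sat=im.max(2)-im.min(2)
fl=[]
for u in list(range(205,245,4))+list(range(266,306,4)):
    col=sat[175:240,u]; k=[v for v in range(len(col)-3) if (col[v:v+3]<15).all() and gray[175+v,u]>70]
    if k: fl.append((u,175+k[0]))
print(fl);z=p[2]-4.5
f=lambda q:[np.hypot(*(ray(cp,u,v,z)[:2]-q))-35 for u,v in fl]
o=least_squares(f,p[:2],loss="soft_l1");print("flange",o.x,"rel tcp",o.x-p[:2],np.abs(o.fun).mean())
```

```text
outer (array([ 507.3 , -161.63,   31.84]), np.float64(0.38)) 70
[(205, 236), (209, 235), (213, 233), (217, 229), (221, 227), (225, 235), (229, 235), (233, 227), (237, 227), (241, 218), (266, 227), (270, 226), (274, 228), (278, 234), (282, 234)]
flange [519.90124529 -77.55701239] rel tcp [12.87873804 23.09029411] 1.7001059144888047
```

Run:
```python
from h import *
from scipy.optimize import least_squares
p=np.array(arm.read_state()["position"]);cp=arm.camera_params("wrist")
im=cv2.imread("pics/w4.png").astype(int);sat=im.max(2)-im.min(2)
fl=[(u,next(v for v in range(178,235) if (sat[v:v+4,u]<35).all())) for u in list(range(205,306,5))]
print(fl);z=p[2]-4.5
f=lambda q:[np.hypot(*(ray(cp,u,v,z)[:2]-q))-35 for u,v in fl]
o=least_squares(f,p[:2],loss="soft_l1");print("flange",o.x,"rel tcp",o.x-p[:2],np.round(o.fun,1))
```

```text
[(205, 211), (210, 201), (215, 197), (220, 192), (225, 190), (230, 178), (235, 178), (240, 178), (245, 178), (250, 178), (255, 178), (260, 178), (265, 178), (270, 178), (275, 188), (280, 190), (285, 193), (290, 197), (295, 201), (300, 208), (305, 216)]
flange [ 508.25817756 -102.1244    ] rel tcp [ 1.2356703 -1.4770935] [-3.8 -2.7 -3.  -2.4 -2.8  2.7  1.9  1.3  0.9  0.8  0.9  1.2  1.8  2.5
 -1.9 -1.6 -1.4 -1.4 -0.9 -0.8 -0.1]
```

Run:
```python
from h import *
from scipy.optimize import least_squares
p=np.array(arm.read_state()["position"]);cp=arm.camera_params("wrist")
fl=[(205, 211), (210, 201), (215, 197), (220, 192), (225, 190),(254,184),(275, 188), (280, 190), (285, 193), (290, 197), (295, 201), (300, 208), (305, 216)]
for dz in(4.5,3,6):
    z=p[2]-dz
    f=lambda q:[np.hypot(*(ray(cp,u,v,z)[:2]-q))-35 for u,v in fl]
    o=least_squares(f,p[:2],loss="soft_l1");print("rel tcp",o.x-p[:2],np.round(o.fun,1))
```

```text
rel tcp [0.98846991 1.47501838] [-1.3  0.1 -0.1  0.6  0.2 -0.   0.1  0.2  0.1 -0.2  0.1 -0.4 -0.2]
rel tcp [0.91145219 1.16733925] [-1.4  0.  -0.2  0.6  0.2  0.   0.1  0.2  0.1 -0.1  0.  -0.4 -0.3]
rel tcp [1.06372433 1.78098932] [-1.2  0.2 -0.1  0.6  0.2 -0.1  0.   0.1  0.  -0.2  0.1 -0.3 -0.1]
```

```bash
python3 -m handwheel '[{"x":-0.0035,"y":-0.06,"z":0,"ax":0,"ay":0,"az":0},{"x":0,"y":-0.1,"z":0,"ax":0,"ay":0,"az":0},{"x":0,"y":-0.1,"z":0,"ax":0,"ay":0,"az":0},{"x":0,"y":-0.053,"z":0,"ax":0,"ay":0,"az":0},{"x":0,"y":0,"z":-0.06,"ax":0,"ay":0,"az":0},{"x":0,"y":0,"z":-0.08,"ax":0,"ay":0,"az":0},{"x":0,"y":0,"z":-0.06,"ax":0,"ay":0,"az":0},{"x":0,"y":0,"z":0,"ax":0,"ay":0,"az":0}]' 
python3 -m handwheel '[{"x":0,"y":0,"z":0,"ax":0,"ay":0,"az":0},{"x":0,"y":0,"z":0,"ax":0,"ay":0,"az":0},{"x":0,"y":0,"z":0,"ax":0,"ay":0,"az":0},{"x":0,"y":0,"z":0,"ax":0,"ay":0,"az":0},{"x":0,"y":0,"z":0,"ax":0,"ay":0,"az":0},{"x":0,"y":0,"z":0,"ax":0,"ay":0,"az":0},{"x":0,"y":0,"z":0,"ax":0,"ay":0,"az":0},{"x":0,"y":0,"z":0,"ax":0,"ay":0,"az":0}]'
cat >> h.py <<'E'
def st():
    a=[];
    s=arm.read_state();q=np.array(s["ee_rot"]);m=R.from_quat(q).as_matrix()
    print("pos",np.round(s["position"],2),"closeang",np.degrees(np.arctan2(m[1,1],m[0,1])).round(1),"tilt",m[:2,2].round(4),"F",np.round(s["contact_force"],1),"T",np.round(s["wrist_torque"],3),"j",np.round(s["joints"],2), s["clock"])
E
python3 -c "from h import *;st()"
```

```text
clock: 6.7
position: [504.6, -163.3, 157.8]
ee_rot: [-0.575, 0.818, 0.002, -0.002]
contact_force: [0.4, -0.6, -1.3]
gripper_width: 10.8
grasp_force: 60.1
clock: 7.5
position: [506.2, -163.9, 160.3]
ee_rot: [-0.575, 0.818, -0.0, -0.0]
contact_force: [0.2, 0.3, -1.0]
gripper_width: 10.7
grasp_force: 60.1
pos [ 506.24 -163.89  160.33] closeang 160.1 tilt [ 0. -0.] F [ 0.2  0.3 -1. ] T [-0.003  0.024 -0.   ] j [-0.01  0.29 -0.32  0.   -0.96 -0.34] 7.5
```

```bash
python3 -m handwheel '[{"x":0,"y":0.002,"z":-0.01,"ax":0,"ay":0,"az":0},{"x":0,"y":0,"z":-0.01,"ax":0,"ay":0,"az":0},{"x":0,"y":0,"z":-0.01,"ax":0,"ay":0,"az":0},{"x":0,"y":0,"z":-0.01,"ax":0,"ay":0,"az":0},{"x":0,"y":0,"z":0,"ax":0,"ay":0,"az":0},{"x":0,"y":0,"z":0,"ax":0,"ay":0,"az":0},{"x":0,"y":0,"z":0,"ax":0,"ay":0,"az":0},{"x":0,"y":0,"z":0,"ax":0,"ay":0,"az":0}]' 
python3 -c "from h import *;st()"
```

```text
clock: 8.3
position: [506.3, -163.5, 152.4]
ee_rot: [-0.575, 0.818, -0.0, 0.0]
contact_force: [-0.4, 0.1, -1.3]
gripper_width: 10.5
grasp_force: 60.1
pos [ 506.33 -163.47  152.43] closeang 160.1 tilt [ 0.0003 -0.    ] F [-0.4  0.1 -1.3] T [ 0.02  -0.019  0.013] j [-0.01  0.3  -0.33  0.   -0.94 -0.34] 8.3
```

```bash
python3 -m handwheel '[{"x":0,"y":0.001,"z":-0.005,"ax":0,"ay":0,"az":0},{"x":0,"y":0,"z":-0.005,"ax":0,"ay":0,"az":0},{"x":0,"y":0,"z":-0.005,"ax":0,"ay":0,"az":0},{"x":0,"y":0,"z":0,"ax":0,"ay":0,"az":0},{"x":0,"y":0,"z":0,"ax":0,"ay":0,"az":0},{"x":0,"y":0,"z":0,"ax":0,"ay":0,"az":0},{"x":0,"y":0,"z":0,"ax":0,"ay":0,"az":0},{"x":0,"y":0,"z":0,"ax":0,"ay":0,"az":0}]' 
python3 -c "from h import *;st()"
```

```text
clock: 9.1
position: [506.3, -163.2, 149.3]
ee_rot: [-0.575, 0.818, -0.0, 0.0]
contact_force: [-0.2, -0.5, -0.6]
gripper_width: 10.8
grasp_force: 60.1
pos [ 506.27 -163.25  149.35] closeang 160.1 tilt [ 0.0001 -0.    ] F [-0.2 -0.5 -0.6] T [-0.002  0.003  0.012] j [-0.01  0.3  -0.34  0.   -0.93 -0.34] 9.1
```

```bash
python3 -m handwheel '[{"x":0,"y":0,"z":-0.005,"ax":0,"ay":0,"az":0},{"x":0,"y":0,"z":-0.005,"ax":0,"ay":0,"az":0},{"x":0,"y":0,"z":0,"ax":0,"ay":0,"az":0},{"x":0,"y":0,"z":0,"ax":0,"ay":0,"az":0},{"x":0,"y":0,"z":0,"ax":0,"ay":0,"az":0},{"x":0,"y":0,"z":0,"ax":0,"ay":0,"az":0},{"x":0,"y":0,"z":0,"ax":0,"ay":0,"az":0},{"x":0,"y":0,"z":0,"ax":0,"ay":0,"az":0}]' 
python3 -c "from h import *;st()"
```

```text
clock: 9.9
position: [506.5, -163.3, 147.7]
ee_rot: [-0.575, 0.818, -0.0, 0.0]
contact_force: [-1.3, 1.3, 5.0]
gripper_width: 10.7
grasp_force: 60.7
pos [ 506.48 -163.28  147.67] closeang 160.2 tilt [ 0.0006 -0.0002] F [-1.3  1.3  5. ] T [ 0.304  0.294 -0.049] j [-0.01  0.31 -0.34  0.   -0.92 -0.34] 9.9
```

```bash
python3 -m handwheel '[{"x":0.0006,"y":-0.0003,"z":0.002,"ax":0,"ay":0,"az":0.044},{"x":0.0006,"y":-0.0003,"z":0.002,"ax":0,"ay":0,"az":0.044},{"x":0.0006,"y":-0.0003,"z":0.002,"ax":0,"ay":0,"az":0.044},{"x":0.0006,"y":-0.0003,"z":0.002,"ax":0,"ay":0,"az":0.044},{"x":0,"y":0,"z":0,"ax":0,"ay":0,"az":0},{"x":0,"y":0,"z":0,"ax":0,"ay":0,"az":0},{"x":0,"y":0,"z":0,"ax":0,"ay":0,"az":0},{"x":0,"y":0,"z":0,"ax":0,"ay":0,"az":0}]' 
python3 -c "from h import *;st()"
```

```text
clock: 10.7
position: [507.2, -163.5, 149.1]
ee_rot: [-0.682, 0.732, -0.0, 0.0]
contact_force: [0.9, 0.9, 3.6]
gripper_width: 10.8
grasp_force: 60.7
pos [ 507.2  -163.55  149.08] closeang 176.0 tilt [ 0.0011 -0.0002] F [0.9 0.9 3.6] T [ 0.134 -0.326  0.038] j [-0.01  0.31 -0.34  0.   -0.93 -0.06] 10.7
```

```bash
python3 -m handwheel '[{"x":0.0006,"y":0,"z":0.0015,"ax":0,"ay":0,"az":0.033},{"x":0.0006,"y":0,"z":0.0015,"ax":0,"ay":0,"az":0.033},{"x":0.0006,"y":0,"z":0.001,"ax":0,"ay":0,"az":0.033},{"x":0,"y":0,"z":0,"ax":0,"ay":0,"az":0},{"x":0,"y":0,"z":0,"ax":0,"ay":0,"az":0},{"x":0,"y":0,"z":0,"ax":0,"ay":0,"az":0},{"x":0,"y":0,"z":0,"ax":0,"ay":0,"az":0},{"x":0,"y":0,"z":0,"ax":0,"ay":0,"az":0}]' 
python3 -c "from h import *;st()"
```

```text
clock: 11.5
position: [506.6, -163.5, 149.5]
ee_rot: [0.736, -0.676, -0.0, 0.0]
contact_force: [-0.2, -0.7, 1.3]
gripper_width: 10.7
grasp_force: 60.5
pos [ 506.63 -163.54  149.45] closeang -175.1 tilt [-0.0011  0.0001] F [-0.2 -0.7  1.3] T [-0.113  0.293  0.041] j [-0.01  0.31 -0.34 -0.   -0.93  0.09] 11.5
```

```bash
python3 -m handwheel '[{"x":0.0004,"y":0,"z":0,"ax":0,"ay":0,"az":0.03},{"x":0,"y":0,"z":-0.002,"ax":0,"ay":0,"az":0},{"x":0,"y":0,"z":0,"ax":0,"ay":0,"az":0},{"x":0,"y":0,"z":0,"ax":0,"ay":0,"az":0},{"x":0,"y":0,"z":0,"ax":0,"ay":0,"az":0},{"x":0,"y":0,"z":0,"ax":0,"ay":0,"az":0},{"x":0,"y":0,"z":0,"ax":0,"ay":0,"az":0},{"x":0,"y":0,"z":0,"ax":0,"ay":0,"az":0}]' 
python3 -c "from h import *;st()"
```

```text
clock: 12.3
position: [507.1, -163.5, 149.2]
ee_rot: [0.752, -0.659, -0.0, 0.0]
contact_force: [-1.2, 0.3, -1.1]
gripper_width: 10.6
grasp_force: 60.4
pos [ 507.07 -163.45  149.2 ] closeang -172.4 tilt [-0.0002  0.0001] F [-1.2  0.3 -1.1] T [0.132 0.078 0.012] j [-0.01  0.31 -0.33 -0.   -0.93  0.14] 12.3
```

```bash
python3 -m handwheel '[{"x":0,"y":0,"z":-0.003,"ax":0,"ay":0,"az":0},{"x":0,"y":0,"z":-0.003,"ax":0,"ay":0,"az":0},{"x":0,"y":0,"z":0,"ax":0,"ay":0,"az":0},{"x":0,"y":0,"z":0,"ax":0,"ay":0,"az":0},{"x":0,"y":0,"z":0,"ax":0,"ay":0,"az":0},{"x":0,"y":0,"z":0,"ax":0,"ay":0,"az":0},{"x":0,"y":0,"z":0,"ax":0,"ay":0,"az":0},{"x":0,"y":0,"z":0,"ax":0,"ay":0,"az":0}]' 
python3 -c "from h import *;st()"
```

```text
clock: 13.1
position: [507.4, -163.5, 148.4]
ee_rot: [0.752, -0.659, 0.0, -0.0]
contact_force: [-1.0, 1.3, 5.0]
gripper_width: 10.8
grasp_force: 60.9
pos [ 507.36 -163.51  148.36] closeang -172.4 tilt [ 0.0005 -0.0001] F [-1.   1.3  5. ] T [0.477 0.446 0.039] j [-0.01  0.31 -0.34  0.   -0.93  0.14] 13.1
```

```bash
python3 -m handwheel '[{"x":-0.002,"y":0.002,"z":0,"ax":0,"ay":0,"az":0.03},{"x":0,"y":0,"z":0,"ax":0,"ay":0,"az":0},{"x":0,"y":0,"z":0,"ax":0,"ay":0,"az":0},{"x":0,"y":0,"z":0,"ax":0,"ay":0,"az":0},{"x":0,"y":0,"z":0,"ax":0,"ay":0,"az":0},{"x":0,"y":0,"z":0,"ax":0,"ay":0,"az":0},{"x":0,"y":0,"z":0,"ax":0,"ay":0,"az":0},{"x":0,"y":0,"z":0,"ax":0,"ay":0,"az":0}]' 
python3 -c "from h import *;st()"
```

```text
clock: 13.9
position: [507.0, -163.1, 148.1]
ee_rot: [0.768, -0.641, 0.0, -0.0]
contact_force: [1.5, -1.0, -0.5]
gripper_width: 11.0
grasp_force: 60.2
pos [ 507.04 -163.14  148.11] closeang -169.7 tilt [ 0.0006 -0.    ] F [ 1.5 -1.  -0.5] T [-0.019 -0.778  0.078] j [-0.01  0.31 -0.34  0.   -0.93  0.19] 13.9
```

```bash
python3 -m handwheel '[{"x":0,"y":0,"z":-0.003,"ax":0,"ay":0,"az":0},{"x":0,"y":0,"z":-0.003,"ax":0,"ay":0,"az":0},{"x":0,"y":0,"z":-0.003,"ax":0,"ay":0,"az":0},{"x":0,"y":0,"z":0,"ax":0,"ay":0,"az":0},{"x":0,"y":0,"z":0,"ax":0,"ay":0,"az":0},{"x":0,"y":0,"z":0,"ax":0,"ay":0,"az":0},{"x":0,"y":0,"z":0,"ax":0,"ay":0,"az":0},{"x":0,"y":0,"z":0,"ax":0,"ay":0,"az":0}]' 
python3 -c "from h import *;st()"
```

```text
clock: 14.7
position: [507.3, -163.3, 147.3]
ee_rot: [0.768, -0.641, 0.001, -0.0]
contact_force: [1.6, 0.9, 5.3]
gripper_width: 11.0
grasp_force: 61.1
pos [ 507.27 -163.26  147.3 ] closeang -169.7 tilt [ 0.0015 -0.0006] F [1.6 0.9 5.3] T [ 0.099 -0.26   0.144] j [-0.01  0.31 -0.34  0.   -0.92  0.19] 14.7
```

```bash
python3 -m handwheel '[{"x":0,"y":0,"z":0,"ax":0,"ay":0,"az":0.015},{"x":0,"y":0,"z":0,"ax":0,"ay":0,"az":0.015},{"x":0,"y":0,"z":0,"ax":0,"ay":0,"az":0},{"x":0,"y":0,"z":0,"ax":0,"ay":0,"az":0},{"x":0,"y":0,"z":0,"ax":0,"ay":0,"az":0},{"x":0,"y":0,"z":0,"ax":0,"ay":0,"az":0},{"x":0,"y":0,"z":0,"ax":0,"ay":0,"az":0},{"x":0,"y":0,"z":0,"ax":0,"ay":0,"az":0}]' 
python3 -c "from h import *;st()"
```

```text
clock: 15.5
position: [506.8, -163.1, 146.2]
ee_rot: [0.783, -0.623, -0.0, 0.0]
contact_force: [2.6, -1.4, -0.9]
gripper_width: 10.8
grasp_force: 60.3
pos [ 506.76 -163.13  146.17] closeang -167.0 tilt [-0.0001  0.    ] F [ 2.6 -1.4 -0.9] T [-0.301 -0.804  0.068] j [-0.01  0.31 -0.34 -0.   -0.92  0.23] 15.5
```

```bash
python3 -m handwheel '[{"x":0.001,"y":-0.001,"z":-0.004,"ax":0,"ay":0,"az":0},{"x":0,"y":0,"z":-0.003,"ax":0,"ay":0,"az":0},{"x":0,"y":0,"z":0,"ax":0,"ay":0,"az":0},{"x":0,"y":0,"z":0,"ax":0,"ay":0,"az":0},{"x":0,"y":0,"z":0,"ax":0,"ay":0,"az":0},{"x":0,"y":0,"z":0,"ax":0,"ay":0,"az":0},{"x":0,"y":0,"z":0,"ax":0,"ay":0,"az":0},{"x":0,"y":0,"z":0,"ax":0,"ay":0,"az":0}]' 
python3 -c "from h import *;st()"
```

```text
clock: 16.3
position: [507.0, -163.3, 145.0]
ee_rot: [0.783, -0.623, 0.0, -0.0]
contact_force: [1.8, 0.5, 2.6]
gripper_width: 10.8
grasp_force: 60.6
pos [ 507.01 -163.26  144.96] closeang -167.0 tilt [0.0001 0.    ] F [1.8 0.5 2.6] T [ 0.124 -0.611  0.041] j [-0.01  0.31 -0.34 -0.   -0.92  0.23] 16.3
```

```bash
python3 -m handwheel '[{"x":0.003,"y":0,"z":0,"ax":0,"ay":0,"az":0.01},{"x":0,"y":0,"z":-0.003,"ax":0,"ay":0,"az":0.01},{"x":0,"y":0,"z":-0.003,"ax":0,"ay":0,"az":0},{"x":0,"y":0,"z":0,"ax":0,"ay":0,"az":0},{"x":0,"y":0,"z":0,"ax":0,"ay":0,"az":0},{"x":0,"y":0,"z":0,"ax":0,"ay":0,"az":0},{"x":0,"y":0,"z":0,"ax":0,"ay":0,"az":0},{"x":0,"y":0,"z":0,"ax":0,"ay":0,"az":0}]' 
python3 -c "from h import *;st()"
```

```text
clock: 17.1
position: [507.5, -163.3, 143.7]
ee_rot: [0.792, -0.61, -0.0, 0.0]
contact_force: [-0.2, -0.1, -1.6]
gripper_width: 10.7
grasp_force: 60.1
pos [ 507.46 -163.26  143.68] closeang -165.2 tilt [-0.0003  0.0001] F [-0.2 -0.1 -1.6] T [ 0.005 -0.017 -0.033] j [-0.01  0.31 -0.34 -0.   -0.92  0.26] 17.1
```

Now it is completely free, so I'll lower it to the bottom of the gap (TCP at about 138.5).

```bash
python3 -m handwheel '[{"x":0,"y":0,"z":-0.005,"ax":0,"ay":0,"az":0},{"x":0,"y":0,"z":-0.005,"ax":0,"ay":0,"az":0},{"x":0,"y":0,"z":-0.005,"ax":0,"ay":0,"az":0},{"x":0,"y":0,"z":-0.005,"ax":0,"ay":0,"az":0},{"x":0,"y":0,"z":0,"ax":0,"ay":0,"az":0},{"x":0,"y":0,"z":0,"ax":0,"ay":0,"az":0},{"x":0,"y":0,"z":0,"ax":0,"ay":0,"az":0},{"x":0,"y":0,"z":0,"ax":0,"ay":0,"az":0}]' 
python3 -c "from h import *;st()"
```

```text
clock: 17.9
position: [507.6, -163.3, 139.8]
ee_rot: [0.792, -0.61, 0.0, -0.0]
contact_force: [-0.9, -0.9, -0.6]
gripper_width: 10.8
grasp_force: 60.1
pos [ 507.6  -163.31  139.77] closeang -165.2 tilt [ 0.0001 -0.    ] F [-0.9 -0.9 -0.6] T [-0.005  0.002  0.03 ] j [-0.01  0.32 -0.35  0.   -0.91  0.27] 17.9
```

```bash
python3 -m handwheel '[{"x":0,"y":0,"z":-0.005,"ax":0,"ay":0,"az":0},{"x":0,"y":0,"z":-0.004,"ax":0,"ay":0,"az":0},{"x":0,"y":0,"z":0,"ax":0,"ay":0,"az":0},{"x":0,"y":0,"z":0,"ax":0,"ay":0,"az":0},{"x":0,"y":0,"z":0,"ax":0,"ay":0,"az":0},{"x":0,"y":0,"z":0,"ax":0,"ay":0,"az":0},{"x":0,"y":0,"z":0,"ax":0,"ay":0,"az":0},{"x":0,"y":0,"z":0,"ax":0,"ay":0,"az":0}]' 
python3 -c "from h import *;st()"
```

```text
clock: 18.7
position: [507.7, -163.3, 138.2]
ee_rot: [0.792, -0.61, 0.0, -0.0]
contact_force: [-1.5, -0.3, 3.8]
gripper_width: 10.7
grasp_force: 60.7
pos [ 507.68 -163.35  138.17] closeang -165.2 tilt [ 0.0003 -0.0002] F [-1.5 -0.3  3.8] T [0.089 0.33  0.006] j [-0.01  0.32 -0.35  0.   -0.9   0.27] 18.7
```

```bash
python3 -m handwheel '[{"x":-0.0007,"y":0.0002,"z":-0.001,"ax":0,"ay":0,"az":-0.055},{"x":-0.0007,"y":0.0002,"z":-0.001,"ax":0,"ay":0,"az":-0.055},{"x":-0.0007,"y":0.0002,"z":-0.001,"ax":0,"ay":0,"az":-0.055},{"x":-0.0007,"y":0.0002,"z":-0.001,"ax":0,"ay":0,"az":-0.055},{"x":0,"y":0,"z":0,"ax":0,"ay":0,"az":0},{"x":0,"y":0,"z":0,"ax":0,"ay":0,"az":0},{"x":0,"y":0,"z":0,"ax":0,"ay":0,"az":0},{"x":0,"y":0,"z":0,"ax":0,"ay":0,"az":0}]' 
python3 -c "from h import *;st()"
```

```text
clock: 19.5
position: [507.8, -163.2, 137.5]
ee_rot: [-0.676, 0.737, -0.001, 0.001]
contact_force: [1.5, -0.4, 3.4]
gripper_width: 10.8
grasp_force: 60.8
pos [ 507.84 -163.16  137.53] closeang 175.0 tilt [ 0.002  -0.0002] F [ 1.5 -0.4  3.4] T [ 0.024 -0.486 -0.08 ] j [-0.01  0.32 -0.35  0.   -0.9  -0.08] 19.5
```

```bash
python3 -m handwheel '[{"x":0,"y":0.0003,"z":-0.0013,"ax":0,"ay":0,"az":-0.055},{"x":0,"y":0.0003,"z":-0.0013,"ax":0,"ay":0,"az":-0.055},{"x":0,"y":0.0003,"z":-0.0013,"ax":0,"ay":0,"az":-0.055},{"x":0,"y":0.0003,"z":-0.0013,"ax":0,"ay":0,"az":-0.055},{"x":0,"y":0,"z":0,"ax":0,"ay":0,"az":0},{"x":0,"y":0,"z":0,"ax":0,"ay":0,"az":0},{"x":0,"y":0,"z":0,"ax":0,"ay":0,"az":0},{"x":0,"y":0,"z":0,"ax":0,"ay":0,"az":0}]' 
python3 -c "from h import *;st()"
```

```text
clock: 20.3
position: [506.4, -163.0, 136.0]
ee_rot: [-0.539, 0.842, 0.0, -0.001]
contact_force: [-2.0, -1.0, 5.5]
gripper_width: 10.7
grasp_force: 61.0
pos [ 506.37 -163.02  136.05] closeang 155.2 tilt [-0.0015 -0.0001] F [-2.  -1.   5.5] T [-0.064  0.601 -0.008] j [-0.01  0.32 -0.35  0.   -0.9  -0.43] 20.3
```

```bash
python3 -m handwheel '[{"x":-0.001,"y":0.0006,"z":-0.001,"ax":0,"ay":0,"az":-0.044},{"x":-0.001,"y":0.0006,"z":-0.001,"ax":0,"ay":0,"az":-0.044},{"x":-0.0006,"y":0.0006,"z":-0.001,"ax":0,"ay":0,"az":-0.044},{"x":-0.0006,"y":0.0006,"z":-0.001,"ax":0,"ay":0,"az":-0.044},{"x":0,"y":0,"z":0,"ax":0,"ay":0,"az":0},{"x":0,"y":0,"z":0,"ax":0,"ay":0,"az":0},{"x":0,"y":0,"z":0,"ax":0,"ay":0,"az":0},{"x":0,"y":0,"z":0,"ax":0,"ay":0,"az":0}]' 
python3 -c "from h import *;st()"
```

```text
clock: 21.1
position: [506.3, -162.4, 135.1]
ee_rot: [-0.418, 0.909, 0.0, -0.0]
contact_force: [-0.4, 0.4, 1.9]
gripper_width: 11.1
grasp_force: 60.7
pos [ 506.33 -162.37  135.09] closeang 139.4 tilt [-0.0002  0.0001] F [-0.4  0.4  1.9] T [ 0.064  0.078 -0.043] j [-0.01  0.32 -0.35 -0.   -0.9  -0.7 ] 21.1
```

```bash
python3 -m handwheel '[{"x":-0.0004,"y":0.0005,"z":-0.0013,"ax":0,"ay":0,"az":-0.033},{"x":-0.0004,"y":0.0005,"z":-0.0013,"ax":0,"ay":0,"az":-0.033},{"x":-0.0004,"y":0.0005,"z":-0.0013,"ax":0,"ay":0,"az":-0.033},{"x":0,"y":0,"z":0,"ax":0,"ay":0,"az":0},{"x":0,"y":0,"z":0,"ax":0,"ay":0,"az":0},{"x":0,"y":0,"z":0,"ax":0,"ay":0,"az":0},{"x":0,"y":0,"z":0,"ax":0,"ay":0,"az":0},{"x":0,"y":0,"z":0,"ax":0,"ay":0,"az":0}]' 
python3 -c "from h import *;st()"
```

```text
clock: 21.9
position: [506.1, -162.2, 134.4]
ee_rot: [-0.346, 0.938, -0.0, -0.0]
contact_force: [-0.2, -0.6, 1.8]
gripper_width: 10.6
grasp_force: 60.6
pos [ 506.14 -162.16  134.41] closeang 130.5 tilt [-0. -0.] F [-0.2 -0.6  1.8] T [-0.133  0.026 -0.031] j [-0.    0.32 -0.36  0.   -0.89 -0.86] 21.9
```

```bash
python3 -m handwheel '[{"x":-0.0004,"y":0.0005,"z":-0.001,"ax":0,"ay":0,"az":-0.022},{"x":-0.0004,"y":0.0005,"z":-0.001,"ax":0,"ay":0,"az":-0.022},{"x":0,"y":0,"z":-0.0005,"ax":0,"ay":0,"az":-0.022},{"x":0,"y":0,"z":0,"ax":0,"ay":0,"az":0},{"x":0,"y":0,"z":0,"ax":0,"ay":0,"az":0},{"x":0,"y":0,"z":0,"ax":0,"ay":0,"az":0},{"x":0,"y":0,"z":0,"ax":0,"ay":0,"az":0},{"x":0,"y":0,"z":0,"ax":0,"ay":0,"az":0}]' 
python3 -c "from h import *;st()"
```

```text
clock: 22.7
position: [506.2, -162.0, 134.4]
ee_rot: [-0.297, 0.955, -0.0, 0.0]
contact_force: [-0.8, -0.3, 5.1]
gripper_width: 11.1
grasp_force: 61.0
pos [ 506.17 -161.96  134.37] closeang 124.5 tilt [ 0.0006 -0.0001] F [-0.8 -0.3  5.1] T [ 0.142  0.298 -0.107] j [-0.    0.32 -0.36  0.   -0.89 -0.96] 22.7
```

```bash
python3 -m handwheel '[{"x":0,"y":0,"z":0,"ax":0,"ay":0,"az":-0.022},{"x":0,"y":0,"z":0,"ax":0,"ay":0,"az":-0.022},{"x":0,"y":0,"z":0,"ax":0,"ay":0,"az":0},{"x":0,"y":0,"z":0,"ax":0,"ay":0,"az":0},{"x":0,"y":0,"z":0,"ax":0,"ay":0,"az":0},{"x":0,"y":0,"z":0,"ax":0,"ay":0,"az":0},{"x":0,"y":0,"z":0,"ax":0,"ay":0,"az":0},{"x":0,"y":0,"z":0,"ax":0,"ay":0,"az":0}]' 
python3 -c "from h import *;st()"
```

```text
clock: 23.5
position: [506.3, -162.0, 134.4]
ee_rot: [-0.264, 0.965, -0.0, 0.0]
contact_force: [-0.2, 0.2, 5.0]
gripper_width: 10.6
grasp_force: 61.1
pos [ 506.32 -161.95  134.39] closeang 120.6 tilt [ 0.0009 -0.0001] F [-0.2  0.2  5. ] T [ 0.078  0.171 -0.142] j [-0.    0.32 -0.36  0.   -0.89 -1.03] 23.5
```

```bash
python3 -m handwheel '[{"x":0,"y":0,"z":0,"ax":0,"ay":0,"az":-0.022},{"x":0,"y":0,"z":0,"ax":0,"ay":0,"az":-0.011},{"x":0,"y":0,"z":0,"ax":0,"ay":0,"az":0},{"x":0,"y":0,"z":0,"ax":0,"ay":0,"az":0},{"x":0,"y":0,"z":0,"ax":0,"ay":0,"az":0},{"x":0,"y":0,"z":0,"ax":0,"ay":0,"az":0},{"x":0,"y":0,"z":0,"ax":0,"ay":0,"az":0},{"x":0,"y":0,"z":0,"ax":0,"ay":0,"az":0}]' 
python3 -c "from h import *;st()"
```

```text
clock: 24.3
position: [506.4, -162.0, 134.4]
ee_rot: [-0.239, 0.971, -0.0, 0.0]
contact_force: [0.1, 0.3, 5.7]
gripper_width: 10.8
grasp_force: 61.0
pos [ 506.36 -162.02  134.37] closeang 117.6 tilt [ 0.0009 -0.0004] F [0.1 0.3 5.7] T [-0.083  0.12   0.062] j [-0.    0.32 -0.36  0.   -0.89 -1.08] 24.3
```

```bash
python3 -m handwheel '[{"x":0,"y":0,"z":0,"ax":0,"ay":0,"az":-0.011},{"x":0,"y":0,"z":0,"ax":0,"ay":0,"az":-0.011},{"x":0,"y":0,"z":0,"ax":0,"ay":0,"az":0},{"x":0,"y":0,"z":0,"ax":0,"ay":0,"az":0},{"x":0,"y":0,"z":0,"ax":0,"ay":0,"az":0},{"x":0,"y":0,"z":0,"ax":0,"ay":0,"az":0},{"x":0,"y":0,"z":0,"ax":0,"ay":0,"az":0},{"x":0,"y":0,"z":0,"ax":0,"ay":0,"az":0}]' 
python3 -c "from h import *;st()"
```

```text
clock: 25.1
position: [506.4, -162.1, 134.4]
ee_rot: [-0.222, 0.975, -0.0, 0.0]
contact_force: [0.5, -0.3, 4.9]
gripper_width: 10.7
grasp_force: 61.1
pos [ 506.39 -162.09  134.36] closeang 115.7 tilt [ 0.0009 -0.0006] F [ 0.5 -0.3  4.9] T [-0.138  0.085  0.252] j [-0.    0.32 -0.36  0.   -0.89 -1.12] 25.1
```

Torque is rising about 0.1 N·m per degree. I'll go a little further to reach about 0.45.

```bash
python3 -m handwheel '[{"x":0,"y":0,"z":0,"ax":0,"ay":0,"az":-0.011},{"x":0,"y":0,"z":0,"ax":0,"ay":0,"az":-0.011},{"x":0,"y":0,"z":0,"ax":0,"ay":0,"az":0},{"x":0,"y":0,"z":0,"ax":0,"ay":0,"az":0},{"x":0,"y":0,"z":0,"ax":0,"ay":0,"az":0},{"x":0,"y":0,"z":0,"ax":0,"ay":0,"az":0},{"x":0,"y":0,"z":0,"ax":0,"ay":0,"az":0},{"x":0,"y":0,"z":0,"ax":0,"ay":0,"az":0}]' 
python3 -c "from h import *;st()"
```

```text
clock: 25.9
position: [506.4, -162.1, 134.4]
ee_rot: [-0.206, 0.979, -0.0, 0.0]
contact_force: [0.5, -1.1, 5.9]
gripper_width: 10.7
grasp_force: 61.2
pos [ 506.41 -162.11  134.38] closeang 113.7 tilt [ 0.0009 -0.0007] F [ 0.5 -1.1  5.9] T [-0.199  0.069  0.404] j [-0.    0.32 -0.36  0.   -0.89 -1.15] 25.9
```

```bash
python3 -m handwheel '[{"x":0,"y":0,"z":0,"ax":0,"ay":0,"az":0},{"x":0,"y":0,"z":0,"ax":0,"ay":0,"az":0},{"x":0,"y":0,"z":0,"ax":0,"ay":0,"az":0},{"x":0,"y":0,"z":0,"ax":0,"ay":0,"az":0},{"x":0,"y":0,"z":0,"ax":0,"ay":0,"az":0},{"x":0,"y":0,"z":0,"ax":0,"ay":0,"az":0},{"x":0,"y":0,"z":0,"ax":0,"ay":0,"az":0},{"x":0,"y":0,"z":0,"ax":0,"ay":0,"az":0}]' 1
python3 -m handwheel '[{"x":0,"y":0,"z":0.05,"ax":0,"ay":0,"az":0},{"x":0,"y":0,"z":0.1,"ax":0,"ay":0,"az":0},{"x":0,"y":0,"z":0.15,"ax":0,"ay":0,"az":0},{"x":0,"y":0,"z":0.1,"ax":0,"ay":0,"az":0},{"x":0,"y":0,"z":0.05,"ax":0,"ay":0,"az":0},{"x":0,"y":0,"z":0,"ax":0,"ay":0,"az":0},{"x":0,"y":0,"z":0,"ax":0,"ay":0,"az":0},{"x":0,"y":0,"z":0,"ax":0,"ay":0,"az":0}]'
python3 - <<'E'
from h import *
st();save(arm.get_image("wrist"),"w5.png")
E
```

```text
clock: 26.7
position: [506.0, -161.9, 134.0]
ee_rot: [-0.205, 0.979, 0.0, 0.0]
contact_force: [0.4, 0.3, 0.4]
gripper_width: 85.3
grasp_force: 0.0
clock: 27.5
position: [505.1, -161.8, 222.6]
ee_rot: [-0.204, 0.979, 0.0, -0.001]
contact_force: [-0.6, -0.6, 0.1]
gripper_width: 85.7
grasp_force: 0.0
pos [ 505.14 -161.82  222.63] closeang 113.6 tilt [-0.0028  0.0004] F [-0.6 -0.6  0.1] T [ 0.024 -0.009  0.044] j [-0.    0.23 -0.23 -0.   -1.11 -1.15] 27.5
```

View pics/w5.png

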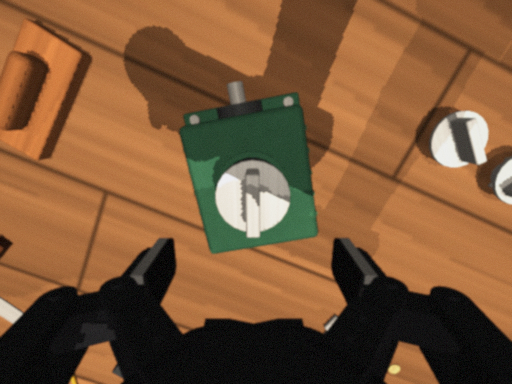

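The cap sits centred and level on the neck at about (253,196), bar in line with the pads, and the gripper is clear.

```bash
python3 -c "from bench import arm;print(arm.job_done())"
```

```text
the job is handed in; nothing more can be done
None
```

The cap is screwed back onto the gearbox neck, flange home on the rim and snug at about 0.4 N·m, released, and the job was handed in at about 27.6 s; the verdict was not reported.

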